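# Hold the bench magnifier upright at its balance point over a set stone

## Robot

A 6-joint arm with a two-finger parallel gripper is mounted at the origin on the work surface. World frame = base frame: x ahead of the robot, y to its left, z up, the work surface at z = 0. Lengths are in mm, angles in rad, forces in N, time in s.
With the tool pointing down it reaches from about 275 to 750 mm from the base axis. Payload 10.2 kg.
Tool frame: the origin (TCP) lies between the finger pads, 19 mm behind the fingertips; this is the grasp point; z points along the fingers, y is the line along which they close (so a half turn about z gives the same grasp; the last joint's range is limited). The gripper opens to 85 mm and grips with 20 to 120 N. Pads are 22 mm wide; open, the fingers measure 114 mm over their backs; the gripper's body (76 mm by 85 mm) begins 54 mm behind the grasp point. The pads swing forward as they close: fully open they stand 13 mm farther back than shut.
Start: joints at [1.072, 0.313, 1.498, -0, 1.331, -0.223], TCP at [142.979, 505.162, 249.994] pointing down, gripper open.
Joint ranges: [-2.94, 2.94], [-0.97, 2.17], [0.19, 2.56], [-1.23, 4.37], [0.02, 3.11], [-2.88, 2.88]. Speed limits (rad/s): [2.39, 2.39, 3.01, 3.14, 3.14, 3.14].

## Interface

Orientations are given as a unit quaternion [w, x, y, z].
In Python, from rig import * gives the robot as it stands. The module is installed in compiled form; this text tells all that it offers.
- The arm moves only by the shell command python3 -m crank 'ROWS' [FORCE]. ROWS is JSON, a list that holds one entry, the list of rows, each a list of 7 numbers: the shift along the tool's x, y, z in units of 25 mm (1.0 is 25 mm), then the turn, a rotation vector about the tool's x, y, z in units of 8 degrees (1.0 is 8 degrees), then the finger opening in mm, from 0 to 85.4. A call has exactly 8 rows; each row shifts and turns the commanded pose from where the row before left it, along the tool's axes as they then stand; what a row does not reach is not made up. A row lasts 1/10 s, in which the tool goes at most 50 mm and 8.59 degrees, less where a joint would pass 70% of its speed; a pose out of reach is approached as far as the arm can. A call is refused whole if a number of a shift passes 1 or a number of a turn 1, either way. A call with a gripper value outside its range is refused whole. The fingers move at their own pace and stop on an object; FORCE is the grip in N (left out, the last holds). Time passes only in rows, so rows that do not move let the fingers close, or fill a call up. It gives the time, the measured TCP pose, the force, the opening and the grip force at its end, in the units of the state.
- sense(): the state, without advancing time (a new reading comes with each control period).
- capture(name): name is "scene" or "top" or "wrist"; returns the picture (384x512x3 uint8, blue, green, red); there is no depth.
- camera_model(name): a dict with "fx", "fy", "cx", "cy" (pixels), "k1" (the pictures are not rectified: a ray, as slopes to the right and down, at radius r is drawn at 1 + k1 r^2 times it, then the intrinsics apply), "world_from_camera" (4x4, takes a point from camera to world coordinates); the wrist camera has in their place "T_tool_cam" (4x4, takes a point from camera to tool coordinates, whose origin is the TCP and whose axes are the flange's). Camera axes: x right, y up, looking along -z (the intrinsics and any distortion apply to the point x, -y, -z); pixel columns grow to the right and rows downward; lengths in mm; the calibration is good to about 2 mm. A picture is of the moment at which its call begins: read the wrist's pose just before it. camera_model takes no time and is no camera call.
- finish_job(): hands the job in; it is judged then, once.
The state is a dict: "time_s": time; "joints": joint angles; "dq": joint speeds; "tau": joint torques, N m; "eef_pos": TCP position; "ee_rot": TCP orientation; "force": force on the tool from outside, world axes, zero at the start; "wrist_torque": the same for the moment, N m; "grip_width": opening from 0.0 (shut) to 1.0 (fully open); "grip_force": force on a finger pad.
Only numpy, scipy, OpenCV 4.12 (cv2) and the standard library are available. Lean on these libraries where they do the work, as an engineer would, in place of code of your own. Each camera call takes 0.05 s, during which the arm holds its last target. There are 200 camera calls.

## Task

Stand the steel setting block with the amber stone upright in the middle of the small white pedestal of the inspection stand and let go of it. Then swing the magnifier flap (the lens with the red knob at its end) up to upright, where it is balanced and would fall either way, and finish while the fingers are still holding it there, motionless, so the stone can be looked at through the lens. Do not let the flap tip over past upright towards the stone, and leave the other blocks and the things lying about on the bench where they are.

Things in the scene. Friction and masses are not known exactly. Their poses are not given: they have to be found in the camera images.
- block_amber: The block to inspect: steel cylinder 26 mm across and 34 mm tall, standing upright, with a 9 mm high domed amber (orange) stone on its top face (43 mm in all), about 130 g. Origin at the centre of its underside, z up along its axis
- block_black: Other block, to be left alone: steel cylinder 26 mm across and 34 mm tall, standing upright, with a 9 mm high domed black stone on its top face (43 mm in all), about 130 g. Origin at the centre of its underside, z up along its axis
- block_blue: Other block, to be left alone: steel cylinder 26 mm across and 34 mm tall, standing upright, with a 9 mm high domed blue stone on its top face (43 mm in all), about 130 g. Origin at the centre of its underside, z up along its axis
- stand: Fixed stand on a dark steel base plate (own x -90..110, y +-37.5, 10 mm thick). Origin on the bench under the hinge line, z up, x points from the hinge to the white pedestal (78 mm away). Hinge line along y between cheeks 64 mm tall at y = +-26. At x = -58 two 76 mm tall rods carry the lowered flap. Place and yaw vary
- pedestal_top (a point): Centre of the flat round top of the white pedestal, 28 mm across, 60 mm above the bench; the block's underside goes here. Axes as the stand
- flap_hinge (a point): Point of the hinge line midway between the cheeks, 55 mm above the bench; the line runs along this point's y, axes as the stand
- flap_knob (a point): Centre of the red knob at the flap's free end: cylinder 18 mm long (along the hinge line), 16 mm across, 122 mm from the hinge line, on a 7 mm thick stem; the lens frame ends 31 mm short of its centre. Can be pinched from above on its flat ends, fingers closing along the hinge line; it then turns between the fingers as it is led round the arc, tool pointing down
- flap (a joint): Magnifier flap angle (rad). Lens with black frame 82 mm across, centred 50 mm from the hinge; flap 90 g, free hinge, no catch. 0 = lowered on its rest (the start), leaning 1.2 rad from vertical away from the pedestal; grows as it swings up; 1.2 = upright, the balance point; beyond that it falls towards the pedestal (to 2.4), below it falls back to 0
- caliper: Bystander: digital caliper lying flat, 200 mm long, jaws at one end. Origin at the middle of its beam on the bench
- bur_box: Bystander: open pale yellow box of burs, 50 x 36 x 12 mm. Origin at the centre of its underside
- pliers: Bystander: pliers with blue handles lying flat, about 165 mm long, 14 mm high. Origin near the joint of the jaws, at bench level
- tape_roll: Bystander: cream roll of tape lying flat, 90 mm across, 25 mm high. Origin at the centre of its underside
- marker: Bystander: black marker with red cap lying flat, 135 mm long, 16 mm thick. Origin near its middle, at bench level

How it is judged (in metres and radians):
On the way, in this order (a step that is already met when the one before it is completed fails the run):
1. the amber block stands on the pedestal, released, while the flap is still lowered (horizontal distance between block_amber and pedestal_top below 0.01 m and z of block_amber in the frame of pedestal_top between -0.003 and 0.004 m and angle between block_amber's own z axis and vertical below 0.1 rad and contact force between the fingers and block_amber below 0.1 N and linear speed of block_amber below 0.02 m/s and value of joint flap below 0.6 rad), for 0.3 s.
2. the flap is held upright at its balance point by the fingers, with the amber block still on the pedestal (horizontal distance between block_amber and pedestal_top below 0.01 m and z of block_amber in the frame of pedestal_top between -0.003 and 0.004 m and angle between block_amber's own z axis and vertical below 0.1 rad and contact force between the fingers and block_amber below 0.1 N and linear speed of block_amber below 0.02 m/s and value of joint flap between 1.11 and 1.29 rad and velocity of joint flap between -0.08 and 0.08 rad/s and contact force between the fingers and stand above 0.3 N), for 0.3 s.
At the end, for the whole second after the job is handed in: Through the last second the amber block stands upright on the pedestal, its centre within 10 mm of the pedestal's, touched by no finger and at rest; the flap is within 0.09 rad (5 degrees) of upright (joint 1.2), not moving (under 0.08 rad/s) and held by the fingers (all of step 2); the arm keeps its last pose, push and grip.
It fails at once if the flap tips well past upright towards the stone (joint over 1.5 rad) (value of joint flap above 1.5 rad).
It fails at once if another block or thing lying on the bench is moved by more than 20 mm or another block is tipped (distance of any of block_black, block_blue, caliper, bur_box, pliers, tape_roll, marker from where it was at the start of the episode above 0.02 m or angle between any of block_black, block_blue's own z axis and vertical above 0.5 rad).
It also fails if it takes over 56 s, if anything falls off the work surface, if the arm or the gripper's body presses on something with over 40 N, if the wrist force passes 120 N, or if a joint passes its speed limit or range.

## Working session

There is one attempt and no reset: what is moved stays moved. The work goes in short steps, Python scripts to look and compute and a shell command to move; the robot and the scene stay as the last step left them, time stands still between calls to the robot, and variables do not carry over. Pictures are saved under pics/ and viewed, at most 10 in all, crops included, and the job is handed in when it is done.

```bash
mkdir -p pics
cat > h.py <<'E'
from rig import *
import numpy as np, cv2
from scipy.spatial.transform import Rotation as R
def T_wc(name):
    m=camera_model(name)
    if name!="wrist": return m,np.array(m["world_from_camera"])
    s=sense();q=s["ee_rot"];T=np.eye(4);T[:3,:3]=R.from_quat([q[1],q[2],q[3],q[0]]).as_matrix();T[:3,3]=s["eef_pos"]
    return m,T@np.array(m["T_tool_cam"])
def ray(mT,u,v):
    m,T=mT
    xd=np.array([(u-m["cx"])/m["fx"],(v-m["cy"])/m["fy"]]);x=xd.copy()
    for _ in range(20): x=xd/(1+m["k1"]*(x@x))
    return T[:3,3],T[:3,:3]@np.array([x[0],-x[1],-1.])
def on_z(mT,u,v,z):
    o,d=ray(mT,u,v);return o+d*(z-o[2])/d[2]
def proj(mT,P):
    m,T=mT;p=T[:3,:3].T@(np.asarray(P,float)-T[:3,3]);x=np.array([p[0],-p[1]])/-p[2]
    x=x*(1+m["k1"]*(x@x));return x[0]*m["fx"]+m["cx"],x[1]*m["fy"]+m["cy"]
def tri(rays):
    A=np.zeros((3,3));b=np.zeros(3)
    for o,d in rays:
        d=d/np.linalg.norm(d);M=np.eye(3)-np.outer(d,d);A+=M;b+=M@o
    return np.linalg.solve(A,b)
def blobs(im,lo,hi,amin=15):
    hsv=cv2.cvtColor(im,cv2.COLOR_BGR2HSV);m=cv2.inRange(hsv,np.array(lo),np.array(hi))
    n,l,s,c=cv2.connectedComponentsWithStats(m)
    return [(c[i].round(1).tolist(),s[i].tolist()) for i in range(1,n) if s[i][4]>=amin]
E
python3 - <<'E'
from h import *
s=sense();print({k:np.round(v,3) for k,v in s.items()})
ims=[]
for n in("scene","top","wrist"):
    im=capture(n);cv2.imwrite(f"pics/{n}0.png",im);ims.append(im)
    m,T=T_wc(n);print(n,m["fx"],m["k1"],T.round(2).tolist())
    print("orange",blobs(im,(8,130,90),(22,255,255)))
    print("red",blobs(im,(0,140,70),(6,255,255)),blobs(im,(174,140,70),(180,255,255)))
print(camera_model("wrist")["T_tool_cam"])
E
```

```text
{'time_s': np.float64(0.0), 'joints': array([ 1.072,  0.313,  1.498,  0.   ,  1.331, -0.223]), 'dq': array([-0.002, -0.   ,  0.   , -0.002, -0.002,  0.002]), 'tau': array([-1.0000e-03, -4.1226e+01, -2.5974e+01, -0.0000e+00,  4.0000e-03,
        0.0000e+00]), 'eef_pos': array([142.848, 504.934, 249.428]), 'ee_rot': array([-0.   ,  0.137,  0.991, -0.001]), 'force': array([ 0.581,  0.166, -0.236]), 'wrist_torque': array([ 0.038, -0.02 , -0.01 ]), 'grip_force': np.float64(0.0), 'grip_width': np.float64(0.998)}
scene 460.6215227236861 -0.1556847398624495 [[0.59, -0.49, 0.64, 1484.01], [0.81, 0.36, -0.47, -655.86], [-0.0, 0.8, 0.61, 939.11], [0.0, 0.0, 0.0, 1.0]]
orange [([325.9, 75.3], [287, 60, 80, 32, 1227]), ([397.9, 156.0], [388, 147, 19, 20, 230]), ([409.6, 211.7], [390, 199, 40, 25, 440]), ([221.2, 228.9], [218, 226, 8, 6, 35]), ([19.6, 297.9], [8, 275, 24, 45, 193])]
red [([143.7, 28.1], [126, 0, 39, 81, 1503]), ([220.2, 47.4], [175, 0, 96, 102, 6485]), ([281.2, 163.9], [279, 162, 5, 5, 17]), ([285.0, 239.6], [281, 236, 9, 8, 43]), ([37.0, 289.8], [25, 269, 25, 42, 148])] []
top 40
[... 322 characters left out ...]
d [([241.1, 150.4], [237, 149, 9, 4, 21]), ([461.7, 184.1], [459, 173, 6, 22, 43]), ([468.8, 215.1], [464, 196, 11, 38, 86])] []
wrist 286.23922529550333 0.01799057878294964 [[0.27, -0.92, -0.28, 71.79], [0.96, 0.26, 0.08, 524.48], [0.0, -0.29, 0.96, 373.82], [0.0, 0.0, 0.0, 1.0]]
orange [([429.5, 184.8], [312, 64, 200, 257, 34922]), ([355.0, 304.7], [349, 287, 14, 32, 183]), ([429.9, 371.3], [408, 354, 47, 30, 956])]
red [] []
[[-1.05376043e-03  9.57668876e-01  2.87870131e-01  7.37482557e+01]
 [ 9.99998841e-01  1.32548975e-03 -7.49022061e-04 -7.47316208e-01]
 [-1.09888403e-03  2.87869009e-01 -9.57669163e-01 -1.24221121e+02]
 [ 0.00000000e+00  0.00000000e+00  0.00000000e+00  1.00000000e+00]]
```

View pics/top0.png

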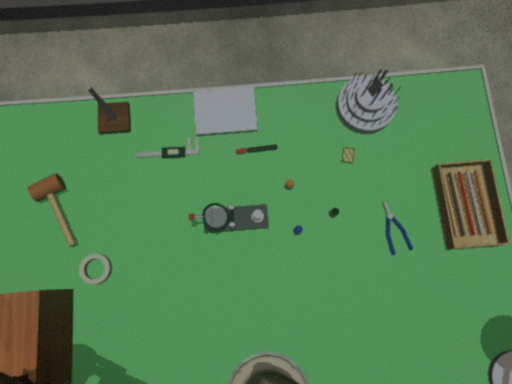

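View pics/scene0.png

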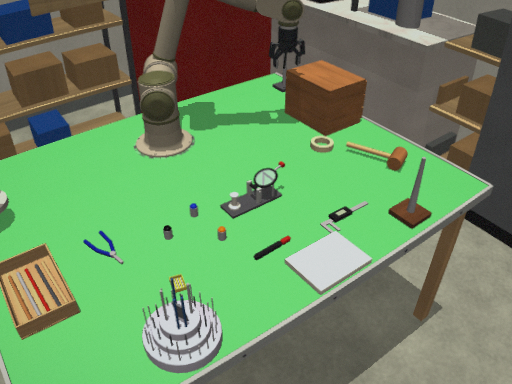

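The top view shows the amber block at (290,183), the pedestal at (258,216), the lens at (215,216) and the red knob at (192,217). The black block is at (334,212) and the blue one at (298,230). In the scene view amber is at (221,230), knob (281,164), pedestal (235,198).

Run:
```python
from h import *
t=cv2.imread("pics/top0.png");s=cv2.imread("pics/scene0.png");mt=T_wc("top");ms=T_wc("scene")
def near(im,lo,hi,u,v,r):
    b=[x for x in blobs(im,lo,hi,5) if np.hypot(x[0][0]-u,x[0][1]-v)<r];return max(b,key=lambda x:x[1][4])
for nm,lo,hi,pt,ps,z in (("amber",(5,120,60),(22,255,255),(290,183),(221,230),38),("knob",(0,120,50),(6,255,255),(192,217),(282,164),99),("ped",(0,0,130),(180,60,255),(258,216),(235,196),60)):
    a=near(t,lo,hi,*pt,8);b=near(s,lo,hi,*ps,8)
    print(nm,a,b,tri([ray(mt,*a[0]),ray(ms,*b[0])]).round(1),on_z(mt,*a[0],z).round(1),on_z(ms,*b[0],z).round(1))
# base plate dark
hsv=cv2.cvtColor(t,cv2.COLOR_BGR2HSV);g=cv2.inRange(hsv,(45,120,60),(75,255,255))
m=cv2.bitwise_not(g);m[:195]=0;m[240:]=0;m[:,:185]=0;m[:,275:]=0
c=max(cv2.findContours(m,0,2)[0],key=cv2.contourArea);print(cv2.minAreaRect(c))
for p in ((269,205),(269,228),(205,234)): print(on_z(mt,*p,10).round(1))
cv2.imwrite("pics/crop1.png",cv2.resize(np.hstack([t[140:260,170:350],s[140:260,170:350]]),None,fx=2.2,fy=2.2,interpolation=3))
```

```text
amber ([289.6, 183.2], [287, 180, 7, 7, 37]) ([221.2, 228.9], [218, 226, 8, 6, 35]) [ 608. -124.   36.] [ 607.2 -124.2   38. ] [ 610.2 -124.8   38. ]
knob ([191.1, 216.4], [190, 215, 3, 4, 11]) ([281.2, 163.9], [279, 162, 5, 5, 17]) [518.7 175.7 100.6] [519.1 176.   99. ] [516.8 177.2  99. ]
ped ([257.9, 214.2], [252, 210, 12, 11, 71]) ([233.6, 194.4], [230, 192, 8, 6, 40]) [516.3 -16.4  59.3] [515.5 -17.4  60. ] [517.6 -15.7  60. ]
((229.5, 217.0), (44.0, 89.0), 90.0)
[549.6 -56.2  10. ]
[477.8 -49.4  10. ]
[476.1 148.2  10. ]
```

View pics/crop1.png

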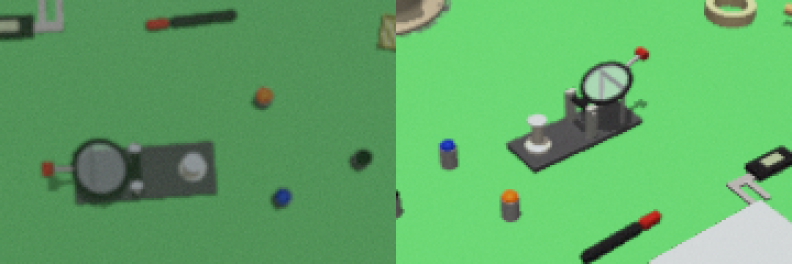

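The crop agrees: the stand's x points to world −y, and knob to pedestal measures 192.5 mm against the expected 191.7. I'll turn the tool so it closes along world x and move above the stand for a close look.

```bash
python3 -m crank '[[[0,0,0,0,0,1,85],[0,0,0,0,0,1,85],[0,0,0,0,0,1,85],[0,0,0,0,0,1,85],[0,0,0,0,0,1,85],[0,0,0,0,0,1,85],[0,0,0,0,0,1,85],[0,0,0,0,0,1,85]]]'
python3 -m crank '[[[0,0,0,0,0,0.64,85],[0,0,0,0,0,0.64,85],[-1,0.9,0,0,0,0,85],[-1,0.9,0,0,0,0,85],[-1,0.9,0,0,0,0,85],[-1,0.9,0,0,0,0,85],[-1,0.9,0,0,0,0,85],[-1,0.9,0,0,0,0,85]]]'
python3 -m crank '[[[-1,0.95,0,0,0,0,85],[-1,0.95,0,0,0,0,85],[-1,0.95,0,0,0,0,85],[-1,0.95,0,0,0,0,85],[-1,0.95,0,0,0,0,85],[-1,0.95,0,0,0,0,85],[-1,0.95,0,0,0,0,85],[-1,0.95,0,0,0,0,85]]]'
python3 - <<'E'
from h import *
s=sense();mw=T_wc("wrist");im=capture("wrist");cv2.imwrite("pics/w1.png",im)
print(s["eef_pos"],mw[1][:3,:3].round(3).tolist(), s["joints"].round(3))
for n,P in(("ped",(516,-16.5,60)),("knob",(518.5,176,100)),("amber",(608,-124,38))): print(n,np.round(proj(mw,P),1))
E
```

```text
time_s: 0.95
eef_pos: [142.9, 505.1, 249.8]
ee_rot: [0.0, 0.644, 0.765, -0.0]
force: [1.0, -0.6, 0.1]
grip_width: 0.995
grip_force: 0.0
time_s: 1.75
eef_pos: [278.5, 353.9, 249.9]
ee_rot: [-0.0, 0.707, 0.707, -0.0]
force: [0.4, -0.1, 0.4]
grip_width: 0.998
grip_force: 0.0
time_s: 2.55
eef_pos: [468.5, 153.7, 249.9]
ee_rot: [-0.0, 0.707, 0.707, -0.0]
force: [0.6, 0.3, -0.2]
grip_width: 0.998
grip_force: 0.0
[468.46021274 153.71131164 249.85078931] [[1.0, 0.002, -0.001], [-0.002, 0.958, 0.286], [0.001, -0.286, 0.958]] [0.079 0.243 1.591 0.    1.308 0.08 ]
ped [298.9 301.6]
knob [313.7 159.6]
amber [357.4 354.4]
```

View pics/w1.png

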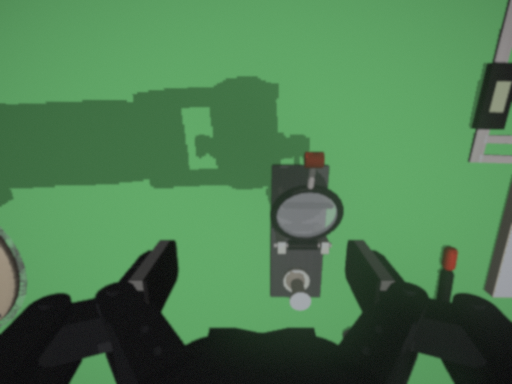

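The wrist view shows the knob at (314,159), the lens at (307,213), the hinge cheeks at (281,247) and (325,247), and the pedestal top at (301,301). All match the predicted pixels.

Run:
```python
from h import *
im=cv2.imread("pics/w1.png");mw=T_wc("wrist")
k=[b for b in blobs(im,(0,100,40),(8,255,255)) if abs(b[0][0]-314)<15 and abs(b[0][1]-159)<15];print(k)
hsv=cv2.cvtColor(im,cv2.COLOR_BGR2HSV)
print(hsv[285:318:3,301].tolist())
w=[b for b in blobs(im,(0,0,115),(180,70,255)) if abs(b[0][0]-301)<20 and 230<b[0][1]<320];print(w)
g=cv2.inRange(hsv,(45,120,30),(80,255,255))
# plate edges: left/right columns per row
for r in (172,180,256,262,270,290):
    x=np.where(g[r,250:345]==0)[0]+250;l,rr=x.min(),x.max()
    print(r,l,rr,on_z(mw,l,r,10)[:2].round(1),on_z(mw,rr+1,r,10)[:2].round(1))
print(on_z(mw,314,159.5,100),on_z(mw,301,301,60))
```

```text
[([311.3, 159.5], [306, 154, 16, 11, 72])]
[[40, 28, 81], [41, 26, 79], [54, 13, 98], [101, 12, 168], [101, 12, 169], [101, 12, 169], [105, 12, 170], [101, 12, 170], [74, 23, 166], [63, 103, 164], [63, 105, 165]]
[([295.5, 278.5], [283, 270, 27, 22, 316]), ([299.8, 301.0], [289, 292, 23, 19, 342])]
172 250 344 [456.3 140.1] [579.7 139.4]
180 250 344 [456.1 129.3] [580.6 128.6]
256 250 344 [454.3  17.8] [589.3  17.1]
262 250 344 [454.2   8.2] [590.    7.5]
270 250 344 [454.   -4.8] [591.   -5.5]
290 250 344 [453.4 -38.3] [593.6 -38.9]
[521.78860385 172.67660982 100.        ] [521.27905528 -19.16081235  60.        ]
```

```bash
python3 -m crank '[[[-0.7,0.35,0.1,0,0,0,85],[-0.7,0.35,0.1,0,0,0,85],[-0.7,0.35,0.1,0,0,0,85],[-0.7,0.35,0.1,0,0,0,85],[-0.7,0.35,0.1,0,0,0,85],[-0.7,0.35,0.1,0,0,0,85],[-0.7,0.35,0.1,0,0,0,85],[-0.7,0.35,0.1,0,0,0,85]]]' >/dev/null
python3 -m crank '[[[-0.8,0.4,0.3,0,0,0,85],[-0.8,0.4,0.3,0,0,0,85],[-0.8,0.4,0.3,0,0,0,85],[-0.8,0.4,0.3,0,0,0,85],[-0.8,0.4,0.4,0,0,0,85],[-0.8,0.4,0.4,0,0,0,85],[-0.6,0.4,0.4,0,0,0,85],[0,0,0,0,0,0,85]]]'
python3 - <<'E'
from h import *
s=sense();mw=T_wc("wrist");im=capture("wrist");cv2.imwrite("pics/w2.png",im)
print(s["eef_pos"],s["joints"].round(3))
for lo in ((3,110,60),(5,130,90)): print([ (b,on_z(mw,*b[0],38).round(1)) for b in blobs(im,lo,(24,255,255),40)])
E
```

```text
time_s: 4.2
eef_pos: [607.4, -121.5, 168.0]
ee_rot: [-0.001, 0.708, 0.706, -0.001]
force: [0.1, 0.8, -1.3]
grip_width: 0.995
grip_force: 0.0
[ 607.3609624  -121.52068285  168.01679414] [-0.386  0.589  1.301 -0.     1.255 -0.384]
[(([408.5, 23.7], [398, 2, 22, 45, 774]), array([722. ,  11.3,  38. ])), (([263.6, 189.1], [252, 178, 24, 23, 424]), array([ 608.5, -123. ,   38. ]))]
[(([409.2, 23.3], [400, 2, 20, 44, 669]), array([722.5,  11.6,  38. ])), (([263.6, 189.3], [253, 179, 23, 22, 395]), array([ 608.5, -123.1,   38. ]))]
```

View pics/w2.png

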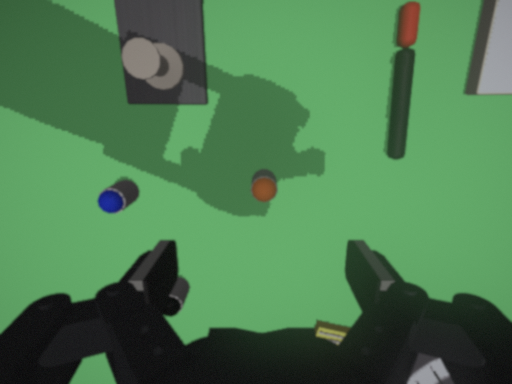

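The wrist view shows the amber stone at (264,189), which puts it at (608.5,−123). The space around both fingers is free, with the blue block at (110,200) and black at (178,295) clear of them. I'll descend and grip.

```bash
python3 -m crank '[[[-0.08,0.04,0.5,0,0,0,60],[0,0,0.8,0,0,0,60],[0,0,0.8,0,0,0,60],[0,0,0.8,0,0,0,60],[0,0,0.8,0,0,0,60],[0,0,0.8,0,0,0,60],[0,0,0.8,0,0,0,60],[0,0,0.4,0,0,0,60]]]' 50
python3 -m crank '[[[0,0,0.1,0,0,0,60],[0,0,0,0,0,0,10],[0,0,0,0,0,0,10],[0,0,0,0,0,0,10],[0,0,0,0,0,0,10],[0,0,0,0,0,0,10],[0,0,0,0,0,0,10],[0,0,0,0,0,0,10]]]' 50
```

```text
time_s: 5.05
eef_pos: [607.6, -121.1, 25.8]
ee_rot: [-0.001, 0.707, 0.707, -0.0]
force: [-0.9, 0.7, -0.5]
grip_width: 0.7
grip_force: 0.0
time_s: 5.85
eef_pos: [609.1, -122.3, 26.2]
ee_rot: [0.001, 0.707, 0.707, 0.0]
force: [-0.6, 1.7, 6.5]
grip_width: 0.276
grip_force: 49.0
```

```bash
python3 -m crank '[[[0,0,-0.2,0,0,0,10],[0,0,-0.6,0,0,0,10],[0,0,-0.8,0,0,0,10],[0,0,-0.8,0,0,0,10],[0,0,-0.8,0,0,0,10],[0,0,-0.8,0,0,0,10],[0,0,-0.6,0,0,0,10],[0,0,-0.2,0,0,0,10]]]' 50
python3 - <<'E'
from h import *
s=sense();mw=T_wc("wrist");im=capture("wrist");cv2.imwrite("pics/w3.png",im)
print(s["eef_pos"],s["force"].round(2))
im2=cv2.imread("pics/w2.png")
for i in (im2,im): print([b for b in blobs(i,(0,0,115),(180,60,255),60) if b[0][0]<220 and b[0][1]<140])
print([b for b in blobs(im,(3,110,60),(24,255,255),40)])
# w2 pose
m=camera_model("wrist");T=np.eye(4);T[:3,:3]=R.from_quat([.708,.706,-.001,-.001]).as_matrix();T[:3,3]=[607.4,-121.5,168]
print(on_z((m,T@np.array(m["T_tool_cam"])),140.5,57.5,60), on_z(mw,0,0,60))
print(proj(mw,[519,-18,60]))
E
```

```text
time_s: 6.65
eef_pos: [609.0, -122.4, 147.6]
ee_rot: [0.002, 0.707, 0.707, 0.001]
force: [0.8, 0.1, -1.1]
grip_width: 0.275
grip_force: 49.1
[ 609.04393477 -122.37192525  147.58043503] [ 0.82  0.05 -1.05]
[([150.7, 61.4], [122, 38, 60, 50, 1843])]
[([136.7, 55.3], [103, 28, 69, 58, 2521])]
[([417.5, 18.8], [406, 0, 25, 41, 815]), ([261.3, 274.4], [236, 252, 52, 47, 1839])]
[517.57181821 -15.04005227  60.        ] [444.35640926  12.85078196  60.        ]
(np.float64(127.28675377659758), np.float64(55.32730013861243))
```

View pics/w3.png

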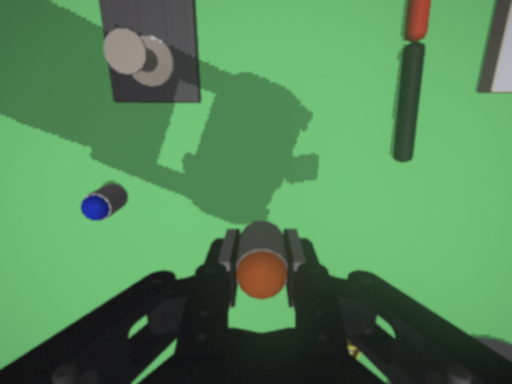

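The block is held upright with its stone at (261,274), and the pedestal top is at about (125,51). I'll hover over the pedestal with a gap below the block and compare the two from close up.

```bash
python3 -m crank '[[[0.4,-0.3,0,0,0,0,10],[0.6,-0.5,0,0,0,0,10],[0.6,-0.54,0.1,0,0,0,10],[0.6,-0.5,0.2,0,0,0,10],[0.6,-0.5,0.2,0,0,0,10],[0.6,-0.5,0.2,0,0,0,10],[0.6,-0.5,0.1,0,0,0,10],[0.24,-0.3,0,0,0,0,10]]]' 50
python3 -m crank '[[[0,0,0,0,0,0,10],[0,0,0,0,0,0,10],[0,0,0,0,0,0,10],[0,0,0,0,0,0,10],[0,0,0,0,0,0,10],[0,0,0,0,0,0,10],[0,0,0,0,0,0,10],[0,0,0,0,0,0,10]]]' 50
python3 - <<'E'
from h import *
s=sense();mw=T_wc("wrist");im=capture("wrist");cv2.imwrite("pics/w4.png",im)
sc=capture("scene");tp=capture("top")
p=s["eef_pos"];print(p,s["force"].round(2),s["ee_rot"].round(4))
zb=p[2]-26.2
b=[b for b in blobs(im,(3,110,60),(24,255,255),40) if b[0][1]>200][0];print(b,on_z(mw,*b[0],zb+38))
w=im[150:350,180:340];cv2.imwrite("pics/w4c.png",np.hstack([cv2.resize(w,(480,600)),cv2.resize(sc[165:225,210:242],(320,600),interpolation=3)]))
for z in(60,zb):
    for k in range(0,360,90):print(z,k,np.round(proj(mw,[517.8+14*np.cos(np.radians(k)),-16.8+14*np.sin(np.radians(k)),z]),1))
E
```

```text
time_s: 7.5
eef_pos: [516.3, -15.0, 124.3]
ee_rot: [-0.001, 0.707, 0.707, -0.001]
force: [0.5, 0.5, -1.3]
grip_width: 0.278
grip_force: 49.2
time_s: 8.3
eef_pos: [517.6, -16.1, 125.0]
ee_rot: [-0.0, 0.707, 0.707, -0.0]
force: [0.4, 0.0, -1.4]
grip_width: 0.273
grip_force: 49.2
[517.60251826 -16.14059255 124.97819687] [ 0.43  0.   -1.36] [-0.      0.7074  0.7069 -0.    ]
([261.2, 274.5], [235, 252, 53, 47, 1845]) [516.71405923 -16.26028956 136.77819687]
60 0 [282.4 213.6]
60 90 [262.6 194.7]
60 180 [242.8 213.7]
60 270 [262.6 231.8]
98.7781968672525 0 [287.3 237.9]
98.7781968672525 90 [263.  215.3]
98.7781968672525 180 [238.7 238. ]
98.7781968672525 270 [263.  259.6]
```

View pics/w4c.png

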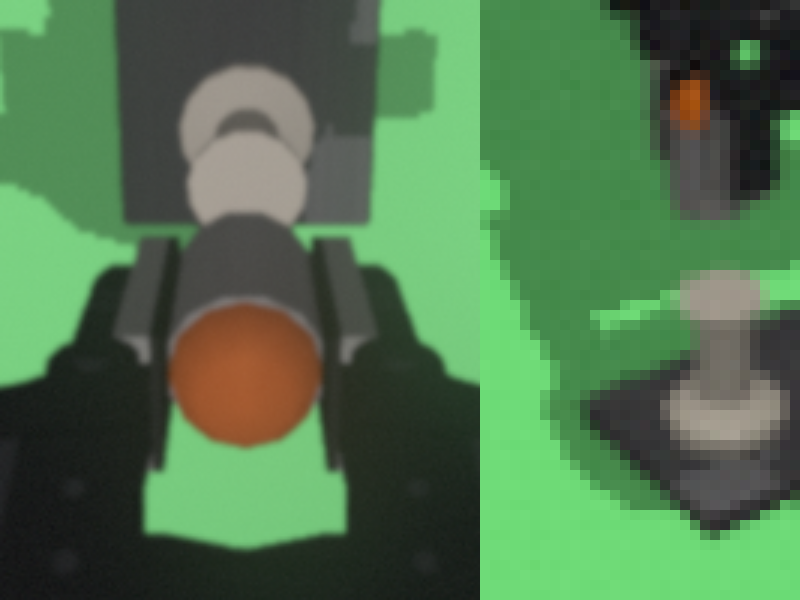

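The crop shows the pedestal top centred on column 262.3 and the block about on the same axis, 0.9 mm to the −x side. In the scene view the block seems 2 px to the left, so I'll check that with the projection.

Run:
```python
from h import *
ms=T_wc("scene")
for P in([516.7,-16.2,98.8],[517.6,-16.1,60],[517.6,-16.1,98.8],[516.7,-16.2,136]): 
    u=np.array(proj(ms,P));print(P,u.round(1),((u-[210,165])*10).round(0))
```

```text
[516.7, -16.2, 98.8] [233.  184.4] [230. 194.]
[517.6, -16.1, 60] [233.5 194.4] [235. 294.]
[517.6, -16.1, 98.8] [233.2 184.5] [232. 195.]
[516.7, -16.2, 136] [232.7 174.5] [227.  95.]
```

Allowing for the right finger hiding part of the block, the scene view agrees. I'll shift +0.8 mm in x and lower it.

```bash
python3 -m crank '[[[0,0.03,0.2,0,0,0,10],[0,0,0.4,0,0,0,10],[0,0,0.4,0,0,0,10],[0,0,0.3,0,0,0,10],[0,0,0.12,0,0,0,10],[0,0,0.06,0,0,0,10],[0,0,0.0,0,0,0,10],[0,0,0,0,0,0,10]]]' 50
python3 -m crank '[[[0,0,0,0,0,0,10],[0,0,0,0,0,0,10],[0,0,0,0,0,0,10],[0,0,0,0,0,0,10],[0,0,0,0,0,0,10],[0,0,0,0,0,0,10],[0,0,0,0,0,0,10],[0,0,0,0,0,0,10]]]' 50
```

```text
time_s: 9.25
eef_pos: [518.5, -16.1, 88.3]
ee_rot: [0.0, 0.707, 0.707, 0.0]
force: [0.5, -0.2, -1.3]
grip_width: 0.275
grip_force: 49.2
time_s: 10.05
eef_pos: [518.4, -16.1, 88.0]
ee_rot: [0.0, 0.707, 0.707, 0.0]
force: [-0.4, -0.4, -1.1]
grip_width: 0.277
grip_force: 49.2
```

```bash
python3 -m crank '[[[0,0,0.03,0,0,0,10],[0,0,0.02,0,0,0,10],[0,0,0.02,0,0,0,10],[0,0,0,0,0,0,10],[0,0,0,0,0,0,10],[0,0,0,0,0,0,10],[0,0,0,0,0,0,10],[0,0,0,0,0,0,10]]]' 50
```

```text
time_s: 10.85
eef_pos: [518.4, -16.1, 86.3]
ee_rot: [0.0, 0.707, 0.707, 0.0]
force: [1.1, 0.2, -1.7]
grip_width: 0.274
grip_force: 49.3
```

```bash
python3 -m crank '[[[0,0,0.02,0,0,0,10],[0,0,0.02,0,0,0,10],[0,0,0,0,0,0,10],[0,0,0,0,0,0,10],[0,0,0,0,0,0,10],[0,0,0,0,0,0,10],[0,0,0,0,0,0,10],[0,0,0,0,0,0,10]]]' 50
```

```text
time_s: 11.65
eef_pos: [518.4, -16.1, 86.2]
ee_rot: [0.0, 0.707, 0.707, 0.0]
force: [-4.5, 1.3, 9.3]
grip_width: 0.277
grip_force: 50.3
```

Contact is made (force z jumped to 9 N). Relax slightly, open, and go straight up.

```bash
python3 -m crank '[[[0,0,-0.02,0,0,0,10],[0,0,0,0,0,0,27],[0,0,0,0,0,0,32],[0,0,0,0,0,0,40],[0,0,0,0,0,0,50],[0,0,0,0,0,0,60],[0,0,0,0,0,0,60],[0,0,0,0,0,0,60]]]' 50
python3 -m crank '[[[0,0,-0.2,0,0,0,60],[0,0,-0.4,0,0,0,60],[0,0,-0.8,0,0,0,60],[0,0,-0.8,0,0,0,60],[0,0,-0.8,0,0,0,60],[0,0,-0.8,0,0,0,60],[0,0,-0.2,0,0,0,60],[0,0,0,0,0,0,60]]]' 50
python3 - <<'E'
from h import *
s=sense();mw=T_wc("wrist");im=capture("wrist");cv2.imwrite("pics/w5.png",im)
print(s["eef_pos"],[(b,on_z(mw,*b[0],98).round(1)) for b in blobs(im,(3,110,60),(24,255,255),40)])
for nm,P in(("ped",(517.6,-16.1,60)),("knob",(520,174,100))):print(nm,np.round(proj(mw,P),1))
sc=capture("scene");cv2.imwrite("pics/s5.png",np.hstack([cv2.resize(im[100:300,180:340],(480,600)),cv2.resize(sc[165:225,210:242],(320,600),interpolation=3)]))
E
```

```text
time_s: 12.45
eef_pos: [518.3, -16.1, 85.7]
ee_rot: [-0.0, 0.707, 0.707, -0.0]
force: [-0.1, 0.1, -0.8]
grip_width: 0.698
grip_force: 0.0
time_s: 13.25
eef_pos: [518.6, -16.1, 186.5]
ee_rot: [0.001, 0.707, 0.707, 0.0]
force: [0.7, -0.1, 0.5]
grip_width: 0.702
grip_force: 0.0
[518.55326856 -16.14290144 186.4745155 ] [(([469.9, 143.5], [460, 128, 21, 33, 551]), array([671.1,  28.8,  98. ])), (([260.8, 202.6], [247, 189, 28, 28, 585]), array([517.6, -16.7,  98. ]))]
ped [260.7 188.5]
knob [ 264.2 -109.1]
```

View pics/s5.png

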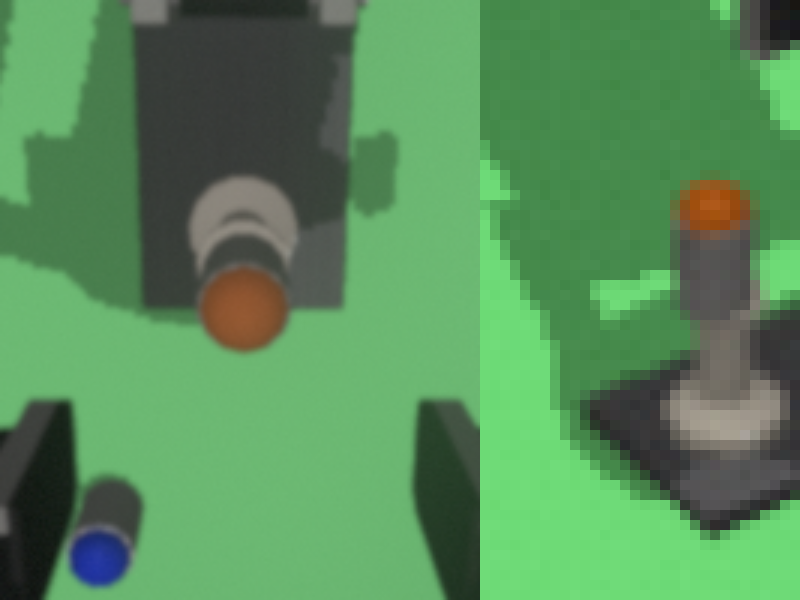

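The block stands upright on the pedestal, centred within about 3 mm, with the stone at (261,203) in the wrist view. Next I go above the knob.

```bash
python3 -m crank '[[[0.7,0.06,0,0,0,0,60],[1,0,0,0,0,0,60],[1,0,0,0,0,0,60],[1,0,0,0,0,0,60],[1,0,0,0,0,0,60],[1,0,0,0,0,0,60],[1,0,0,0,0,0,60],[0.9,0,0,0,0,0,60]]]' 50
python3 -m crank '[[[0,0,0,0,0,0,50],[0,0,0,0,0,0,50],[0,0,0,0,0,0,50],[0,0,0,0,0,0,50],[0,0,0,0,0,0,50],[0,0,0,0,0,0,50],[0,0,0,0,0,0,50],[0,0,0,0,0,0,50]]]' 50
python3 - <<'E'
from h import *
s=sense();mw=T_wc("wrist");im=capture("wrist");cv2.imwrite("pics/w6.png",im)
print(s["eef_pos"],s["joints"].round(3),[(b,on_z(mw,*b[0],99).round(1)) for b in blobs(im,(0,100,40),(9,255,255),40)])
for z in (99,107): print(np.round(proj(mw,(520,174,z)),1))
E
```

```text
time_s: 14.15
eef_pos: [519.5, 175.0, 184.6]
ee_rot: [-0.001, 0.707, 0.707, -0.001]
force: [-0.1, -0.3, 0.3]
grip_width: 0.703
grip_force: 0.0
time_s: 14.95
eef_pos: [520.0, 173.8, 185.8]
ee_rot: [0.0, 0.707, 0.707, 0.0]
force: [0.1, 0.1, -0.0]
grip_width: 0.586
grip_force: 0.0
[520.00525089 173.81858872 185.76362539] [ 0.109  0.42   1.519 -0.     1.202  0.11 ] [(([259.5, 201.2], [248, 192, 24, 19, 409]), array([517.9, 175.1,  99. ])), (([440.1, 294.3], [435, 289, 10, 13, 84]), array([671.9,  90.9,  99. ]))]
[262.2 202.5]
[262.2 206. ]
```

View pics/w6.png

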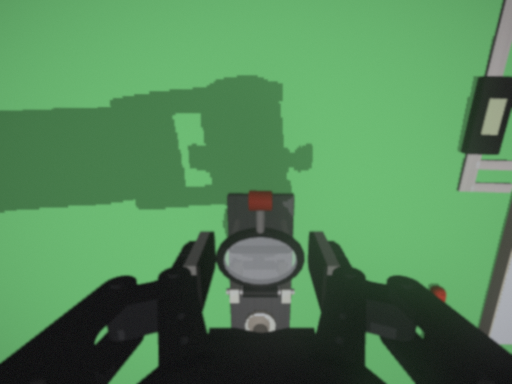

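The knob is centred at (259.5,201), giving (518,175,99), which matches pedestal y + 191.7. The fingers straddle it clear of the lens, so I'll descend and pinch.

```bash
python3 -m crank '[[[0.05,-0.08,0.3,0,0,0,45],[0,0,0.5,0,0,0,45],[0,0,0.6,0,0,0,45],[0,0,0.6,0,0,0,45],[0,0,0.6,0,0,0,45],[0,0,0.5,0,0,0,45],[0,0,0.3,0,0,0,45],[0,0,0.06,0,0,0,45]]]' 30
python3 -m crank '[[[0,0,0,0,0,0,35],[0,0,0,0,0,0,25],[0,0,0,0,0,0,15],[0,0,0,0,0,0,5],[0,0,0,0,0,0,5],[0,0,0,0,0,0,5],[0,0,0,0,0,0,5],[0,0,0,0,0,0,5]]]' 30
python3 - <<'E'
from h import *
print(sense()["force"],sense()["eef_pos"]);im=capture("wrist");cv2.imwrite("pics/w7.png",im[100:340,110:410])
E
```

```text
time_s: 15.8
eef_pos: [517.6, 175.1, 98.2]
ee_rot: [-0.001, 0.707, 0.707, -0.001]
force: [0.0, -0.2, 0.3]
grip_width: 0.529
grip_force: 0.0
time_s: 16.6
eef_pos: [518.8, 175.2, 99.9]
ee_rot: [0.001, 0.707, 0.707, 0.001]
force: [5.2, -0.2, 3.9]
grip_width: 0.198
grip_force: 32.7
[ 5.16060797 -0.18534912  3.86165611] [518.75456931 175.22358853  99.90393757]
```

View pics/w7.png

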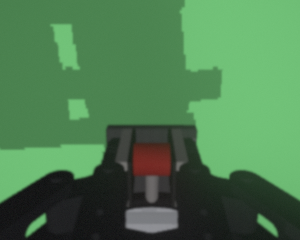

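The knob is gripped between the pads at about (262,258) in full-image pixels, with the stem pointing at the lens. I'll lead it along the arc.

```bash
python3 -m crank '[[[-0.094,0.03,-0.225,0,0,0,5],[-0.105,0,-0.220,0,0,0,5],[-0.116,0,-0.215,0,0,0,5],[-0.126,0,-0.208,0,0,0,5],[-0.137,0,-0.202,0,0,0,5],[-0.147,0,-0.195,0,0,0,5],[-0.156,0,-0.187,0,0,0,5],[-0.165,0,-0.179,0,0,0,5]]]' 30
```

```text
time_s: 17.45
eef_pos: [518.7, 148.6, 140.3]
ee_rot: [-0.0, 0.707, 0.707, -0.0]
force: [5.4, -1.3, -3.2]
grip_width: 0.205
grip_force: 31.7
```

```bash
python3 -m crank '[[[-0.175,0.03,-0.171,0,0,0,5],[-0.183,0,-0.162,0,0,0,5],[-0.190,0,-0.153,0,0,0,5],[-0.198,0,-0.142,0,0,0,5],[-0.204,0,-0.133,0,0,0,5],[-0.211,0,-0.122,0,0,0,5],[-0.217,0,-0.111,0,0,0,5],[-0.223,0,-0.101,0,0,0,5]]]' 30
python3 - <<'E'
from h import *
im=capture("wrist");print([b for b in blobs(im,(0,100,40),(9,255,255),30)])
im=capture("scene");print([b for b in blobs(im,(0,120,50),(6,255,255),5) if 200<b[0][0]<320 and 120<b[0][1]<200])
E
```

```text
time_s: 18.25
eef_pos: [518.8, 108.6, 167.4]
ee_rot: [-0.001, 0.707, 0.707, -0.001]
force: [-5.9, 1.7, -1.9]
grip_width: 0.204
grip_force: 31.7
[([261.0, 254.0], [242, 237, 39, 34, 1238]), ([460.3, 262.0], [453, 249, 16, 27, 305])]
[([263.7, 151.5], [263, 150, 2, 4, 6])]
```

Knob still in the grip; forces small. Continue to 0.08 rad before upright.

```bash
python3 -m crank '[[[-0.181,-0.01,-0.072,0,0,0,5],[-0.184,0,-0.065,0,0,0,5],[-0.186,0,-0.058,0,0,0,5],[-0.189,0,-0.050,0,0,0,5],[-0.190,0,-0.043,0,0,0,5],[-0.192,0,-0.035,0,0,0,5],[-0.193,0,-0.027,0,0,0,5],[-0.194,0,-0.020,0,0,0,5]]]' 30
python3 -m crank '[[[-0.05,0,-0.004,0,0,0,5],[-0.05,0,-0.004,0,0,0,5],[-0.05,0,-0.004,0,0,0,5],[0,0,0,0,0,0,5],[0,0,0,0,0,0,5],[0,0,0,0,0,0,5],[0,0,0,0,0,0,5],[0,0,0,0,0,0,5]]]' 30
python3 - <<'E'
from h import *
s=sense();mw=T_wc("wrist");im=capture("wrist");cv2.imwrite("pics/w8.png",im)
p=s["eef_pos"];print(p,[(b,on_z(mw,*b[0],p[2]).round(1)) for b in blobs(im,(0,100,40),(9,255,255),30)])
mt=T_wc("top");ms=T_wc("scene");a=capture("top");b=capture("scene")
for im,m,q in((a,mt,(p[0],p[1],177)),(b,ms,(p[0],p[1],177))):
    u=proj(m,q);print(np.round(u,1),[x for x in blobs(im,(0,100,40),(8,255,255),3) if np.hypot(x[0][0]-u[0],x[0][1]-u[1])<15])
u=proj(mt,(517.6,-17,98));v=proj(ms,(517.6,-17,98))
A=[x for x in blobs(a,(5,120,60),(22,255,255),5) if np.hypot(x[0][0]-u[0],x[0][1]-u[1])<10];B=[x for x in blobs(b,(5,120,60),(22,255,255),5) if np.hypot(x[0][0]-v[0],x[0][1]-v[1])<10]
print(u,A,v,B)
if A and B: print(tri([ray(mt,*A[0][0]),ray(ms,*B[0][0])]))
E
```

```text
time_s: 19.15
eef_pos: [518.7, 70.8, 176.8]
ee_rot: [-0.0, 0.707, 0.707, -0.0]
force: [-5.7, 1.8, -0.3]
grip_width: 0.205
grip_force: 31.6
time_s: 19.95
eef_pos: [518.6, 67.2, 177.0]
ee_rot: [-0.0, 0.707, 0.707, -0.001]
force: [-6.0, 1.4, -0.3]
grip_width: 0.206
grip_force: 31.6
[518.64864161  67.22416849 177.03872717] [(([461.9, 222.9], [455, 209, 15, 28, 315]), array([611.,  87., 177.])), (([260.9, 252.2], [242, 236, 39, 33, 1246]), array([517.6,  71.8, 177. ]))]
[227.4 208.6] []
[254.9 154.7] []
(np.float64(257.9371505419638), np.float64(211.3400319594299)) [([258.5, 211.4], [255, 208, 8, 8, 50])] (np.float64(232.94673586091076), np.float64(184.80308061380313)) [([232.9, 185.1], [230, 183, 7, 5, 32])]
[517.74162305 -18.07755212  97.32765425]
```

```bash
python3 -m crank '[[[-0.05,-0.01,-0.001,0,0,0,5],[-0.05,0,0,0,0,0,5],[-0.05,0,0,0,0,0,5],[-0.06,0,0,0,0,0,5],[0,0,0,0,0,0,5],[0,0,0,0,0,0,5],[0,0,0,0,0,0,5],[0,0,0,0,0,0,5]]]' 30
python3 - <<'E'
from h import *
m=camera_model("wrist");q=R.from_quat([.707,.707,0,0]).as_matrix()
for p,uv in(([468.5,153.7,249.9],(303,247)),([520,173.8,185.8],(260,296))):
    T=np.eye(4);T[:3,:3]=q;T[:3,3]=p;print(on_z((m,T@np.array(m["T_tool_cam"])),*uv,64).round(1))
mw=T_wc("wrist");im=capture("wrist");cv2.imwrite("pics/w9.png",im)
print([b for b in blobs(im,(0,100,40),(9,255,255),30)])
E
```

```text
time_s: 20.9
eef_pos: [518.6, 62.0, 177.2]
ee_rot: [-0.0, 0.707, 0.707, -0.0]
force: [-6.6, 1.3, 0.7]
grip_width: 0.204
grip_force: 31.6
[517.9  63.5  64. ]
[517.9  62.8  64. ]
[([462.6, 218.1], [455, 205, 16, 28, 323]), ([260.9, 252.2], [242, 236, 39, 33, 1246])]
```

The hinge estimates (61.5–63) agree with the TCP at y = 62, so the flap is upright within about 0.01 rad. I'll hold once more and hand in.

```bash
python3 -m crank '[[[0,0,0,0,0,0,5],[0,0,0,0,0,0,5],[0,0,0,0,0,0,5],[0,0,0,0,0,0,5],[0,0,0,0,0,0,5],[0,0,0,0,0,0,5],[0,0,0,0,0,0,5],[0,0,0,0,0,0,5]]]' 30
python3 -c "
from rig import *
print(finish_job())"
```

```text
time_s: 21.75
eef_pos: [518.6, 62.0, 177.2]
ee_rot: [-0.0, 0.707, 0.707, -0.0]
force: [-4.5, 0.7, 0.6]
grip_width: 0.203
grip_force: 31.6
the job is handed in; nothing more can be done
None
```

I handed the job in at about 22 s; no verdict came back. By my measurements the amber block stands released on the pedestal within about 3 mm of its centre, the fingers are holding the flap upright within about 0.01 rad, and nothing else was touched.

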